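# Park the amplifier in front of the bench fan and switch the fan on

## Task

The finned amplifier is about to be run and needs cooling: slide it along the bench, without lifting or tipping it, until it sits wholly inside the four taped corner marks in front of the fan (either way round). Once it sits there, flip the fan's toggle switch over to its other side. Leave everything else on the bench where it is.

Things in the scene. Friction and masses are not known exactly. Their poses are not given: they have to be found in the camera images.
- amplifier: Loose amplifier, 0.4 to 0.8 kg: aluminium block 120 (x) x 90 (y) x 24 mm high; on its middle a dark heat sink 80 x 90 mm with fins along y, top 45 mm above the bench; on each x end an upright brass connector, top 35 mm. All four sides are flat and upright to 24 mm (long y sides to 45 mm over the heat sink). Origin: centre of underside, z up. Slides with dry friction.
- corner0 (a point): Lower outside corner of the amplifier's block at its own x = +60 mm, y = +45 mm.
- corner1 (a point): Lower outside corner of the amplifier's block at its own x = +60 mm, y = -45 mm.
- corner2 (a point): Lower outside corner of the amplifier's block at its own x = -60 mm, y = -45 mm.
- corner3 (a point): Lower outside corner of the amplifier's block at its own x = -60 mm, y = +45 mm.
- fan_unit: Fan unit fixed to the bench, z up: grey base 200 (x) x 90 (y) x 18 mm; at x = +45 mm a black square fan 84 mm wide, 28 mm thick, top 102 mm above the bench, facing +y; at x = -65 mm a white switch housing 62 x 62 mm, top 50 mm above the bench, with the toggle in the middle of its top. Origin: centre of the base's underside.
- marks (a point): Centre, on the bench, of the four black L-shaped tape corner marks in front of the fan; axes as the fan unit's. Their inner edges bound 144 mm (x) by 114 mm (y); tape 10 mm wide, flat, not felt. It lies at x = 45, y = 130 mm from the fan unit's origin; the near inner edge is 28 mm from the unit's base. Square means the amplifier's x along this x.
- toggle (a joint): Bat toggle's angle about the fan unit's x axis: 0 = off, leaning 0.35 rad to the unit's -y (away from the marks); 0.7 = on, leaning 0.35 rad to its +y (towards the marks). A spring snaps it past its centre (0.35) to either stop and holds it there; takes 1 to 2 N at the tip.
- toggle_tip (a point): Centre of the 11 mm steel ball on the end of the bat, 34 mm from the pivot, about 83 mm above the bench at rest; the bat is 7 mm thick.
- toggle_pivot (a point): Pivot of the toggle, 51 mm above the bench, on the middle of the switch housing; its axes are the fan unit's.
- plain_box: Plain die-cast aluminium box with a flat lid, 100 x 80 x 40 mm, no fins; origin at the centre of its underside. A bystander: it may stand where the amplifier could have stood.
- attenuator: Stepped steel barrel standing upright, 26 mm diameter, 44 mm tall; origin at the centre of its underside. Bystander.
- multimeter: Grey hand-held meter lying on its back, 160 x 78 x 34 mm (44 mm over the dial), long side along its x; origin at the centre of its underside. Bystander.
- solder_reel: Steel reel standing on its flange, 60 mm diameter, 48 mm tall; origin at the centre of its underside. Bystander.
- screwdriver: Screwdriver with a black handle lying on the bench, about 200 mm long along its x. Bystander.
- spanner: Steel spanner lying on the bench, about 180 mm long along its x. Bystander.
- mug: White mug, 76 mm diameter, 90 mm tall; origin at the centre of its underside. Bystander.

How it is judged (in metres and radians):
On the way:
1. the amplifier rests wholly inside the corner marks while the toggle is still off (x of corner0 in the frame of marks between -0.075 and 0.075 m and y of corner0 in the frame of marks between -0.06 and 0.06 m and x of corner1 in the frame of marks between -0.075 and 0.075 m and y of corner1 in the frame of marks between -0.06 and 0.06 m and x of corner2 in the frame of marks between -0.075 and 0.075 m and y of corner2 in the frame of marks between -0.06 and 0.06 m and x of corner3 in the frame of marks between -0.075 and 0.075 m and y of corner3 in the frame of marks between -0.06 and 0.06 m and linear speed of amplifier below 0.01 m/s and angular speed of amplifier below 0.1 rad/s and value of joint toggle below 0.2 rad), for 0.2 s.
At the end, for the whole second after the job is handed in: The amplifier stands flat and still with all four lower corners inside the corner marks (up to 3 mm over the tape's inner edge is allowed, i.e. within 75 mm in x and 60 mm in y of the marks' centre), either way round, and the toggle is snapped over to on (joint above 0.55 rad) (x of corner0 in the frame of marks between -0.075 and 0.075 m and y of corner0 in the frame of marks between -0.06 and 0.06 m and x of corner1 in the frame of marks between -0.075 and 0.075 m and y of corner1 in the frame of marks between -0.06 and 0.06 m and x of corner2 in the frame of marks between -0.075 and 0.075 m and y of corner2 in the frame of marks between -0.06 and 0.06 m and x of corner3 in the frame of marks between -0.075 and 0.075 m and y of corner3 in the frame of marks between -0.06 and 0.06 m and linear speed of amplifier below 0.01 m/s and angular speed of amplifier below 0.1 rad/s and angle between amplifier's own z axis and vertical below 0.05 rad and value of joint toggle above 0.55 rad); the robot touches nothing.
It fails at once if the amplifier is lifted off the bench or tipped (height (world z) of amplifier above 0.015 m or angle between amplifier's own z axis and vertical above 0.25 rad).
It fails at once if another thing on the bench is shifted by more than 30 mm (distance of any of plain_box, attenuator, multimeter, solder_reel, screwdriver, spanner, mug from where it was at the start of the episode above 0.03 m).
It also fails if it takes over 72 s, if anything falls off the work surface, if the arm or the gripper's body presses on something with over 40 N, if the wrist force passes 120 N, or if a joint passes its speed limit or range.

## Robot

A 7-joint arm with a two-finger parallel gripper is mounted at the origin on the work surface. World frame = base frame: x ahead of the robot, y to its left, z up, the work surface at z = 0. Lengths are in m, angles in degrees, forces in N, time in s.
With the tool pointing down it reaches from about 0.4 to 0.925 m from the base axis. Payload 5.6 kg.
Tool frame: the origin (TCP) lies on the centre line of the jaws, within the pads' length; the fingertips stand arm.finger_overhang ahead of it and the grasp point (between the pads) lies 6 mm ahead of it (arm.finger_overhang is the distance from the TCP to the fingertips, in m); z points along the fingers, y is the line along which they close (so a half turn about z gives the same grasp; the last joint's range is limited). The gripper opens to 85 mm and grips with 20 to 120 N. Pads are 22 mm wide; open, the fingers measure 114 mm over their backs; the gripper's body (76 mm by 85 mm) begins 54 mm behind the grasp point. The pads swing forward as they close: fully open they stand 13 mm farther back than shut.
Start: joints at [-78.839, 26.786, -0.665, 91.828, 0.344, 61.387, -3.226], TCP at [0.153, 0.632, 0.256] pointing down, gripper open.
Joint ranges: [-144.91, 144.91], [-17.63, 115.5], [-89.93, 88.59], [15.96, 139.68], [-74.01, 254.01], [8.47, 105.57], [-167.45, 167.45]. Speed limits (degrees/s): [147.25, 147.25, 180, 180, 180, 180, 180].

## Interface

Orientations are given as [roll, pitch, yaw] about the fixed x, y, z axes, in that order (R = Rz(yaw) Ry(pitch) Rx(roll)).
In Python, from cell import arm, set_gripper, planner, vision, order, get_time, get_qpos, get_qd, get_joint_efforts, get_ee_pos, get_eef_rot, get_force, get_ft_torque, get_gripper_width, get_grasp_force gives the robot as it stands. The module is installed in compiled form; this text tells all that it offers. Calls block until the motion is done:
- arm.goto(position, orientation): joint-space move of the TCP to a pose.
- arm.move_straight(position, ori=None, max_speed=0.15, force_limit=None): straight line of the TCP; ori=None keeps the orientation; max_speed is the mean speed in m/s. With force_limit (N) it stops when the force on the tool has changed by that much, and returns True; else False.
- arm.move_joints(angles): joint-space move.
- set_gripper(opening, effort=None): finger opening in m; effort is the grip in N (None keeps the last); returns when the fingers have stopped.
- arm.pause(seconds).
- planner.ik(position, orientation): joint angles nearest the present ones, or None.
- vision.snapshot(name): name is "scene" or "top" or "wrist"; returns a dict with "color" (400x640x3 uint8, red, green, blue), "intrinsics" (3x3 intrinsics, pixels), "eye" and "attitude" of the camera in the world. Camera axes: x right, y down, z forward; pixel columns grow to the right and rows downward; lengths in m; the calibration is good to about 2 mm. A picture is of the moment at which its call begins. There is no depth.
A pose or a line that the arm cannot do raises arm.Unreachable and nothing moves.
- order.sign_off(): hands the job in; it is judged then, once.
Readings, each from a call of its own:
- get_time(): time.
- get_qpos(): joint angles.
- get_qd(): joint speeds.
- get_joint_efforts(): joint torques, N m.
- get_ee_pos(): TCP position.
- get_eef_rot(): TCP orientation.
- get_force(): force on the tool from outside, world axes, zero at the start.
- get_ft_torque(): the same for the moment, N m.
- get_gripper_width(): finger opening in m.
- get_grasp_force(): force on a finger pad.
Only numpy, scipy, OpenCV 4.12 (cv2) and the standard library are available. Lean on these libraries where they do the work, as an engineer would, in place of code of your own. Each camera call takes 0.05 s, during which the arm holds its last target. There are 200 camera calls.

## Working session

There is one attempt and no reset: what is moved stays moved. The work goes in short steps, each a Python script; the robot and the scene stay as the last script left them, time stands still between calls to the robot, and variables do not carry over. Pictures are saved under pics/ and viewed, at most 10 in all, crops included, and the job is handed in when it is done.

```bash
mkdir -p pics
cat > h.py <<'E'
import numpy as np, cv2
from cell import *
def snap(n,f):
    s=vision.snapshot(n); cv2.imwrite('pics/'+f,cv2.cvtColor(s['color'],cv2.COLOR_RGB2BGR))
    np.savez('pics/'+f[:-4]+'.npz',**{k:np.array(v) for k,v in s.items()}); return s
E
python3 - <<'E'
from h import *
for n in('top','scene'):
    s=snap(n,n+'0.png'); print(s['intrinsics'],s['eye'],s['attitude'])
print(get_time(),arm.finger_overhang,get_eef_rot())
E
```

```text
[[396.35780462   0.         318.39779958]
 [  0.         396.35780462 200.93036622]
 [  0.           0.           1.        ]] [ 0.32166184 -0.00947845  1.26199235] [-167.8336014     0.25473699  -94.74761881]
[[435.89756104   0.         324.40823999]
 [  0.         435.89756104 198.45320687]
 [  0.           0.           1.        ]] [1.03863509 0.75004326 1.24096599] [-142.07386868   -0.36656362  147.34156704]
0.1 0.025 [-1.79905589e+02  8.13833185e-03  1.66368368e+02]
```

View pics/top0.png

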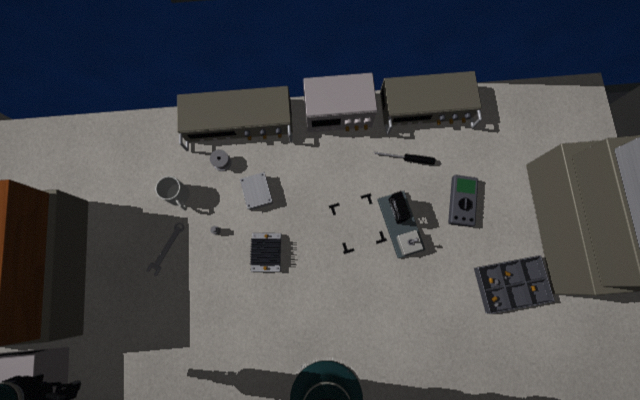

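View pics/scene0.png

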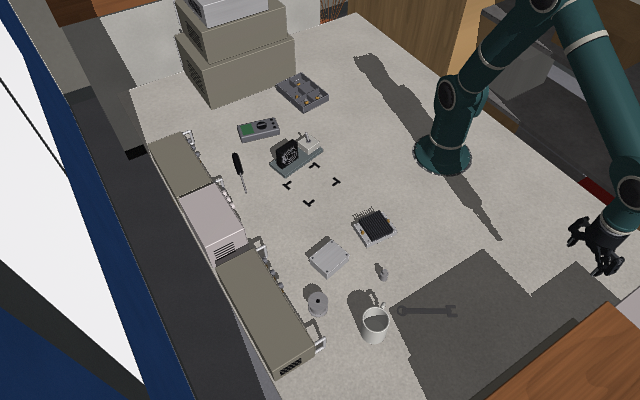

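The top view shows the amplifier at about (265,252), the marks around (330–385, 195–250), and the fan unit at (402,225) with its switch at (408,242). The plain box is at (257,191) and the attenuator at (216,231). The way from the amplifier to the marks is clear.

```bash
cat >> h.py <<'E'
from scipy.spatial.transform import Rotation as Ro
def cast(s,uv,z):
    uv=np.atleast_2d(np.array(uv,float)); K=s['intrinsics']; R=Ro.from_euler('xyz',s['attitude'],degrees=True).as_matrix()
    d=np.c_[uv,np.ones(len(uv))]@np.linalg.inv(K).T@R.T
    e=np.array(s['eye']); return e+d*((z-e[2])/d[:,2])[:,None]
def proj(s,p):
    R=Ro.from_euler('xyz',s['attitude'],degrees=True).as_matrix()
    c=(np.atleast_2d(p)-s['eye'])@R@np.array(s['intrinsics']).T; return c[:,:2]/c[:,2:]
def load(f): return dict(np.load('pics/'+f+'.npz'))
E
python3 - <<'E'
from h import *
s=load('top0'); im=cv2.cvtColor(s['color'],cv2.COLOR_RGB2BGR)
cv2.imwrite('pics/c1.png',cv2.resize(im[180:280,235:435],(800,400),interpolation=cv2.INTER_CUBIC))
g=cv2.cvtColor(im,cv2.COLOR_BGR2GRAY)
m=(g<60).astype(np.uint8)
n,l,st,c=cv2.connectedComponentsWithStats(m)
for i in range(1,n):
    if 15<st[i,4]<1500 and 235<c[i,0]<435 and 180<c[i,1]<280:
        pts=np.argwhere(l==i)[:,::-1]; r=cv2.minAreaRect(pts.astype(np.float32))
        print(st[i],c[i].round(1),np.round(cast(s,c[i],0)[0,:2],4),np.round(r[1],1),round(r[2],1))
E
```

```text
[250 177  36  35 496] [272.6 196.1] [0.6219 0.1214] [32.3 36.1] 73.6
[ 388  191   50   68 1458] [414.1 219.7] [ 0.5059 -0.3286] [67.8 43.8] 79.1
[361 194  11  10  43] [367.3 197.4] [ 0.5915 -0.1865] [9.5 9.3] 81.9
[329 203  10  12  46] [333.4 207.6] [ 0.5673 -0.0731] [9.4 9.8] 60.3
[376 231  10  13  49] [381.  238.1] [ 0.4557 -0.2155] [9.8 9.8] 60.3
[ 251  235   42   38 1143] [271.6 252.3] [0.4398 0.1353] [37. 41.] 90.0
[343 243  11  11  51] [346.5 248.9] [ 0.4306 -0.1025] [10.2  9.5] 81.9
```

View pics/c1.png

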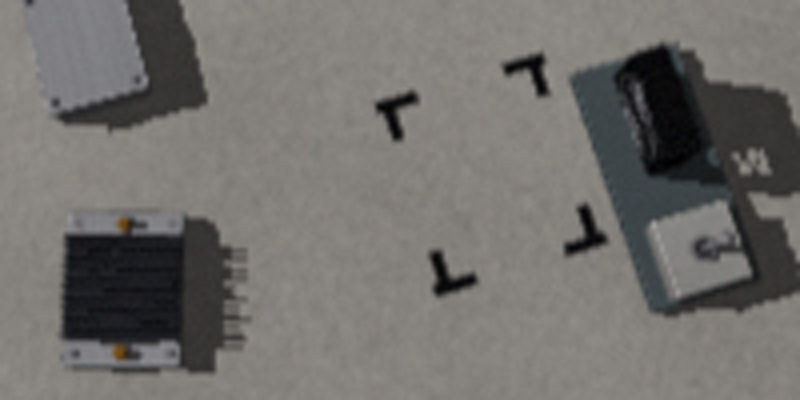

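Run:
```python
from h import *
s=load('top0')
f=lambda a:np.array(a)/4+[235-.375,180-.375]
L=np.array([cast(s,p,0)[0] for p in [(367.3,197.4),(333.4,207.6),(381,238.1),(346.5,248.9)]])
print('marks',L.mean(0))
b=cast(s,f([(66,212),(184,212),(186,370),(62,369)]),.024); h=cast(s,f([(64,235),(183,235),(183,341),(63,340)]),.045)
print(b.round(4)[:,:2],b.mean(0)); print(h.round(4)[:,:2],h.mean(0))
print('brass',cast(s,f([(124,224),(120,352)]),.035))
print('tip',cast(s,f([(705,248)]),.083),'atten',cast(s,(216,230),.044),'housing',cast(s,f([(648,222),(726,200),(754,276),(680,300)]),.05).round(4))
for n,p,y in [('app',[.43,.21,.15],90),('app',[.43,.21,.15],-90),('end',[.5,-.09,.035],102),('end',[.5,-.09,.035],-78)]:
    print(n,y,np.round(planner.ik(p,[180,0,y]),0))
```

```text
marks [ 0.5112678  -0.14429457  0.        ]
[[0.5042 0.1931]
 [0.4965 0.1006]
 [0.3744 0.1068]
 [0.383  0.2019]] [0.43953373 0.15058757 0.024     ]
[[0.4835 0.192 ]
 [0.4758 0.1006]
 [0.3953 0.1057]
 [0.4036 0.1965]] [0.43955084 0.14872157 0.045     ]
brass [[0.4894799  0.14674909 0.035     ]
 [0.39159877 0.15518055 0.035     ]]
tip [[ 0.42900394 -0.28910617  0.083     ]] atten [[0.51854652 0.29795311 0.044     ]] housing [[ 0.4555 -0.256   0.05  ]
 [ 0.4673 -0.3179  0.05  ]
 [ 0.4077 -0.3313  0.05  ]
 [ 0.3944 -0.2728  0.05  ]]
app 90 [-51.  20.  25. 122. -13.  41. -18.]
app -90 [-23.  20.  -9. 120.   4.  41. 146.]
end 102 [-19.  37.  31. 120. -36.  32.  51.]
end -78 [ -40.   54.   63.  122.  -67.   52. -103.]
```

```bash
cat >> h.py <<'E'
def tool(c,yaw,off,z=.032):   # TCP pose with finger line 'off' behind amplifier centre on its +y side
    a=np.radians(yaw); return [c[0]-off*np.sin(a),c[1]+off*np.cos(a),z],[180,0,yaw+90]
E
python3 - <<'E'
from h import *
set_gripper(.05)
p,o=tool([.4395,.1495],-4.5,.083,.20); arm.goto(p,o)
p,o=tool([.4395,.1495],-4.5,.083); print(arm.move_straight(p,o,.12,force_limit=15))
F0=get_force()
p,o=tool([.4395,.1495],-4.5,.05); print('contact',arm.move_straight(p,o,.03,force_limit=2.0))
e=get_ee_pos(); print(e,get_force()-F0,get_time())
a=np.radians(-4.5); print('off',(np.array(e[:2])-[.4395,.1495])@[-np.sin(a),np.cos(a)])
snap('top','t1.png');snap('wrist','w1.png')
E
```

```text
False
contact True
[0.44356381 0.2046102  0.03177565] [-0.16690888  0.86967797 -0.09260022] 4.75
off 0.055259156357049366
```

Run:
```python
from h import *
for c,y in [((.4444,.08),16),((.4968,-.0861),15)]:
    p,o=tool(c,y,.0555); print(arm.move_straight(p,o,.06,force_limit=25),get_ee_pos(),get_force(),get_time())
arm.pause(.3)
s=snap('top','t2.png'); cv2.imwrite('pics/t2c.png',cv2.resize(cv2.cvtColor(s['color'],cv2.COLOR_RGB2BGR)[170:290,275:435],(800,600),interpolation=cv2.INTER_CUBIC))
snap('scene','s2.png')
```

```text
False [0.42938233 0.13327468 0.03204947] [-1.05019783 -0.64922069  0.34351554] 6.2167
False [ 0.48237195 -0.03243682  0.03197326] [-1.23181978  3.63485255  2.8157255 ] 9.2667
```

View pics/t2c.png

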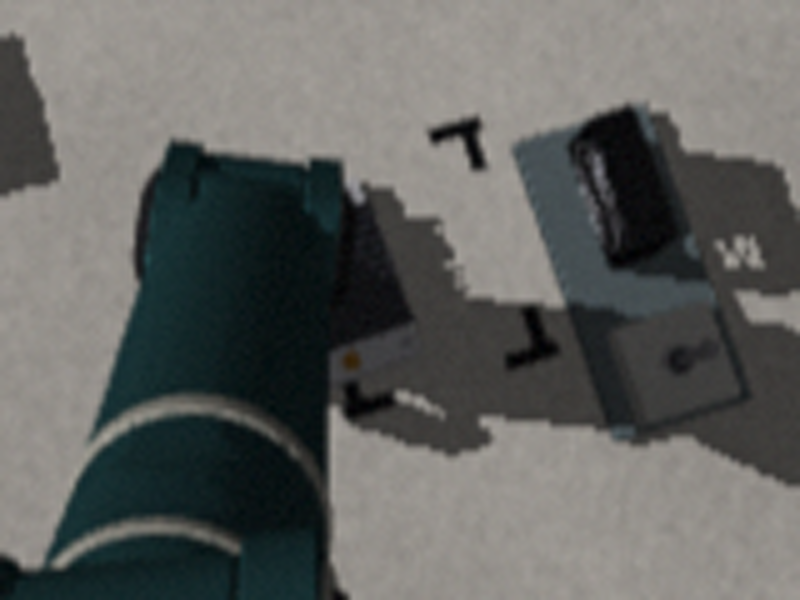

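Arm partly hides the amplifier; its near front corner is visible at crop (414,350), brass connector at (352,360). I compare these with the predicted pose.

Run:
```python
from h import *
s=load('t2'); c=np.array([.4968,-.0861]);a=np.radians(15);R=np.array([[np.cos(a),-np.sin(a)],[np.sin(a),np.cos(a)]])
for n,l,z,px in [('corner',(-.06,-.045),.024,(414,352)),('brass',(-.05,0),.035,(352,360)),('sinkcorner',(-.04,-.045),.045,(413,318))]:
    w=cast(s,np.array(px)/5+[274.6,169.6],z)[0,:2]; print(n,'local seen',((w-c)@R).round(4),'expected',l)
s=load('s2'); q=proj(s,[*c,.03])[0].astype(int); print(q)
im=cv2.cvtColor(s['color'],cv2.COLOR_RGB2BGR); cv2.imwrite('pics/s2c.png',cv2.resize(im[q[1]-60:q[1]+60,q[0]-80:q[0]+80],(800,600),interpolation=cv2.INTER_CUBIC))
```

```text
corner local seen [-0.0552 -0.0382] expected (-0.06, -0.045)
brass local seen [-0.0477  0.0011] expected (-0.05, 0)
sinkcorner local seen [-0.037  -0.0424] expected (-0.04, -0.045)
[323 186]
```

View pics/s2c.png

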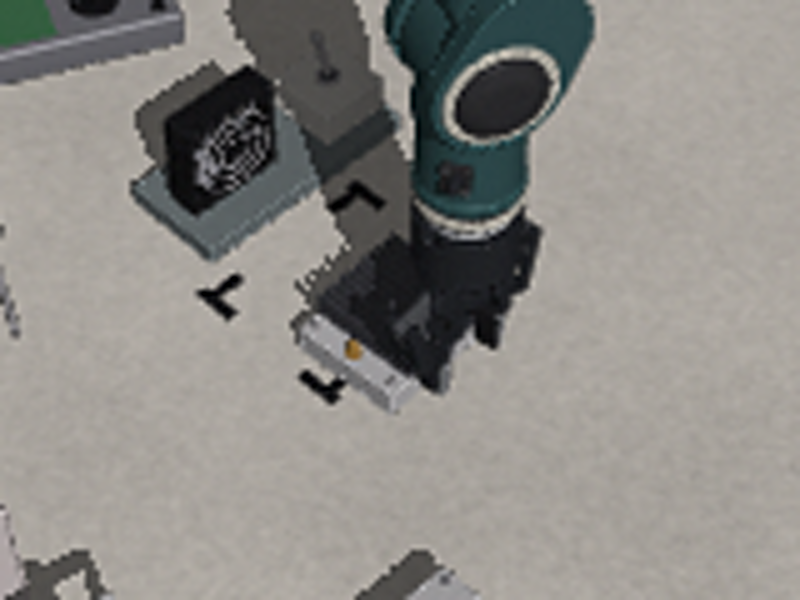

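The scene view shows the amplifier flush against the fingers, with one end at crop (350,350), and matching the prediction within about 3 mm. I'll finish the push, back off and look.

Run:
```python
from h import *
a=np.radians(12.1); T=np.array([.5113,-.1443])-.002*np.array([np.cos(a),np.sin(a)])
p,o=tool(T,12.1,.0555); print(arm.move_straight(p,o,.04,force_limit=25),get_time())
arm.pause(.2)
p,o=tool(T,12.1,.10); arm.move_straight(p,o,.1)
p,o=tool(T,12.1,.12,.2); arm.move_straight(p,o,.2)
set_gripper(0.0)
p,o=tool(T,12.1,.36,.25); arm.goto(p,o)
print(get_time())
s=snap('top','t3.png'); cv2.imwrite('pics/t3c.png',cv2.resize(cv2.cvtColor(s['color'],cv2.COLOR_RGB2BGR)[170:290,295:455],(800,600),interpolation=cv2.INTER_CUBIC))
s=snap('scene','s3.png');q=proj(s,[.48,-.2,.03])[0].astype(int); print(q)
cv2.imwrite('pics/s3c.png',cv2.resize(cv2.cvtColor(s['color'],cv2.COLOR_RGB2BGR)[q[1]-60:q[1]+60,q[0]-80:q[0]+80],(800,600),interpolation=cv2.INTER_CUBIC))
```

```text
False 11.3167
14.6083
[311 165]
```

View pics/t3c.png

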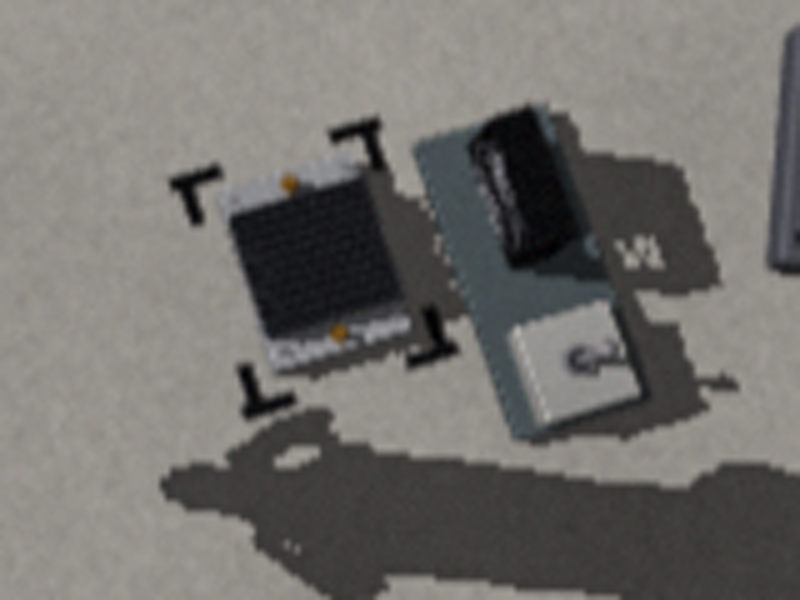

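View pics/s3c.png

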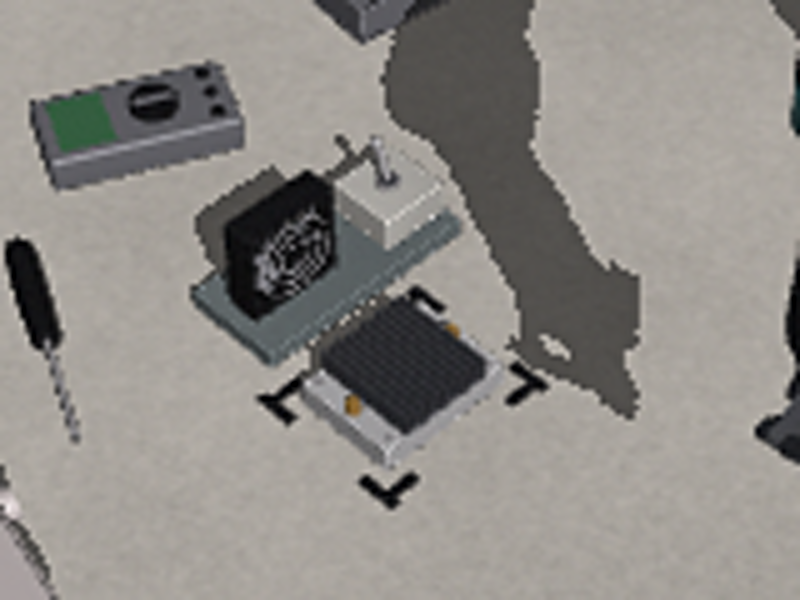

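The amplifier sits inside the four marks with visible margin. In the scene view the toggle ball is at crop (377,143). Now the numbers.

Run:
```python
from h import *
s=load('t3'); M=np.array([.5113,-.1443]);a=np.radians(12.1);R=np.array([[np.cos(a),-np.sin(a)],[np.sin(a),np.cos(a)]])
loc=lambda px,z:(cast(s,np.array(px)/5+[294.6,169.6],z)[:,:2]-M)@R
print('brass',loc([(290,182),(340,333)],.035).round(4)); k=loc([(232,215),(365,175),(407,300),(270,340)],.045); print('sink',k.round(4),k.mean(0))
O=M-R@[.045,.13]; P=O+R@[-.065,0]; tip=P+R@[0,-.034*np.sin(.35)]
print('O',O,'pivot',P,'tip',tip)
t=load('s3')
print('top pred pivot/tip',(proj(s,[[*P,.051],[*tip,.083]])-[294.6,169.6])*5)
print('scene pred',(proj(t,[[*P,.051],[*tip,.083]])-[311-80.4,165-60.4])*5)
for y in (12.1,102.1,-77.9,192.1): print(y,planner.ik([*(P+R@[0,-.04]),.10],[180,0,y]))
```

```text
brass [[ 0.0505  0.0016]
 [-0.0496  0.0013]]
sink [[ 0.0394  0.044 ]
 [ 0.0394 -0.0434]
 [-0.043  -0.0434]
 [-0.042   0.0452]] [-0.00155672  0.00062779]
O [ 0.49455017 -0.28084466] pivot [ 0.43099426 -0.29446986] tip [ 0.4334381  -0.30586937]
top pred pivot/tip [[577.95383495 361.93297613]
 [608.36579677 350.36703339]]
scene pred [[391.62637291 182.47547544]
 [380.17719591 144.55229535]]
12.1 [ -4.75820624  39.64448119  51.63758309 114.42932328 -42.95541499
  47.23573387  -6.14713577]
102.1 [  6.21306477  33.5262137   35.58808467 113.81209582 -28.93879537
  41.62637289  71.58694032]
-77.9 [ -7.47578334  42.0978012   56.09485439 114.56804181 -46.9731646
  49.56307851 -92.75064592]
192.1 [ 21.31900613  30.08500528  15.69074956 112.84786712 -12.53001631
  38.67387735 146.92426861]
```

Run:
```python
from h import *
M=np.array([.5113,-.1443]);a=np.radians(12.1);R=np.array([[np.cos(a),-np.sin(a)],[np.sin(a),np.cos(a)]])
P=M-R@[.045,.13]+R@[-.065,0]; o=[180,0,102.1]
g=lambda y,z:[*(P+R@[0,y]),z]
arm.move_straight(g(.15,.25),o,.2)
arm.move_straight(g(-.052,.22),o,.2)
print(arm.move_straight(g(-.052,.097),o,.1,force_limit=8))
arm.pause(.2)
F0=get_force(); print(arm.move_straight(g(-.007,.097),o,.03,force_limit=8),(np.array(get_ee_pos()[:2])-P)@R,(get_force()-F0).round(2))
arm.move_straight(g(-.05,.097),o,.1)
arm.move_straight(g(-.05,.22),o,.15)
arm.move_straight(g(.15,.25),o,.2); p,oo=tool(M,12.1,.36,.25); arm.goto(p,oo)
print(get_time())
s=snap('scene','s4.png');snap('top','t4.png')
cv2.imwrite('pics/s4c.png',cv2.resize(cv2.cvtColor(s['color'],cv2.COLOR_RGB2BGR)[105:225,231:391],(800,600),interpolation=cv2.INTER_CUBIC))
```

```text
False
False [-1.50363092e-05 -7.37723297e-03] [ 1.31 -1.72 -0.96]
25.1
```

View pics/s4c.png

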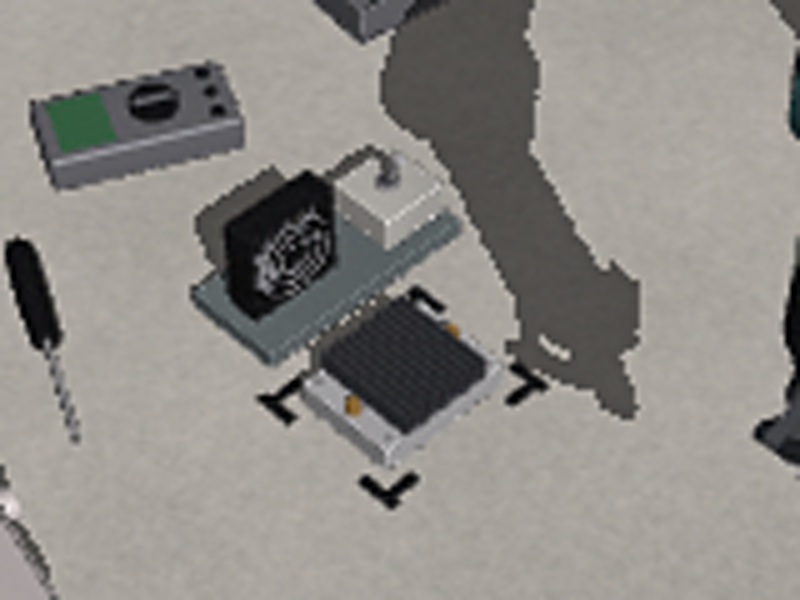

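The toggle ball has moved from (377,143) to about (388,172), leaning towards the marks, so the switch is on. The amplifier hasn't moved and the arm is clear.

Run:
```python
from h import *
print(order.sign_off())
```

```text
the job is handed in; nothing more can be done
None
```

The amplifier sits inside the four corner marks, within about 2 mm of centre by the camera, and the fan's toggle is flipped to on. The job was handed in at about 25 s; no verdict came back.

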